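# Find the finished blind bore with a sprung depth gauge

## Robot

A 6-joint arm with a two-finger parallel gripper is mounted at the origin on the work surface. World frame = base frame: x ahead of the robot, y to its left, z up, the work surface at z = 0. Lengths are in mm, angles in rad, forces in N, time in s.
With the tool pointing down it reaches from about 400 to 925 mm from the base axis. Payload 12.5 kg.
Tool frame: the origin (TCP) lies between the finger pads; the fingertips stand 19 mm ahead of it and the grasp point (between the pads) is the TCP (env.nose_length is the distance from the TCP to the fingertips, in mm); z points along the fingers, y is the line along which they close (so a half turn about z gives the same grasp; the last joint's range is limited). The gripper opens to 95 mm and grips with 3 to 60 N. Pads are 20 mm wide; open, the fingers measure 119 mm over their backs; the gripper's body (75 mm by 180 mm) begins 59 mm behind the grasp point.
Start: joints at [1.134, 0.491, 1.559, -0, 1.092, -0.106], TCP at [202.983, 591.137, 233.661] pointing down, gripper open.
Joint ranges: [-3.1, 3.1], [-0.84, 2.19], [0.05, 2.79], [-1.13, 4.28], [0.06, 2.93], [-2.69, 2.69]. Speed limits (rad/s): [2.22, 2.22, 2.79, 3.14, 3.14, 3.14].

## Interface

Orientations are given as [roll, pitch, yaw] about the fixed x, y, z axes, in that order (R = Rz(yaw) Ry(pitch) Rx(roll)).
In Python, from cell import env gives the robot as it stands. The module is installed in compiled form; this text tells all that it offers.
- The arm moves only by the tool drive_tool, never from a script. Its argument "rows" is a list that holds one entry, the list of rows, each a list of 7 numbers: the shift along the tool's x, y, z scaled (see below), then the turn, a rotation vector about the tool's x, y, z scaled (see below), then the opening, from 0 (shut) to 1 (fully open). In form: [[[tx, ty, tz, ax, ay, az, jaw], ...]]. A call has 1 to 5 rows; each row shifts and turns the commanded pose from where the row before left it, along the tool's axes as they then stand; what a row does not reach is not made up. The controller multiplies each number of a shift by 250 mm and each number of a turn by 180 degrees. A row lasts 1/8 s, in which the tool goes at most 62.5 mm and 10.7 degrees, less where a joint would pass 70% of its speed; a pose out of reach is approached as far as the arm can. A call with a number of a shift or a turn outside -1 to 1 is refused whole. A call with a gripper value outside its range is refused whole. The fingers move at their own pace and stop on an object; the grip force is fixed at half the most. Time passes only in rows, so rows that do not move let the fingers close. It gives the time, the measured TCP pose, the force, the opening and the grip force at its end, in the units of the state.
- env.state(): the state, without advancing time (a new reading comes with each control period).
- env.read_camera(name): name is "scene" or "top" or "wrist"; returns a dict with "color" (400x640x3 uint8, blue, green, red), "camera_matrix" (3x3 intrinsics, pixels), "k1" (the pictures are not rectified: a ray, as slopes to the right and down, at radius r is drawn at 1 + k1 r^2 times it, then the intrinsics apply), "pose" (4x4, takes a point from camera to world coordinates). Camera axes: x right, y up, looking along -z (the intrinsics and any distortion apply to the point x, -y, -z); pixel columns grow to the right and rows downward; lengths in mm; the calibration is good to about 2 mm. A picture is of the moment at which its call begins. There is no depth.
- env.job_done(): hands the job in; it is judged then, once.
Trained networks look in a picture, given as the dict that the camera call returned (one of the last four; its "shot" number tells which), for a name from the list of things; names that differ only in an ending like _2 or _b are one class to them, and where a whole thing is asked for, a point or a joint stands for the part that bears it (a point fixed in the world has none). Each returns a list of dicts, best first, with "score" (0 to 1); they miss things now and then, are a little off and sometimes report something else, mostly with a low value. They report only what shows in the picture. A call takes as long as a camera call. They do not tell look-alikes from the thing itself.
- env.search_frame(name, picture): "at" ([x, y, z] in mm, in the coordinates of the camera as it stood for that picture, good to about 4 mm: the middle of the surface that is visible of it).
- env.place_of(name, picture): "at" ([x, y, z] in mm, in the coordinates of the camera as it stood for that picture, good to about 4 mm: a listed point, or the origin of a listed thing).
The state is a dict: "t": time; "joints": joint angles; "qvel": joint speeds; "tau": joint torques, N m; "eef_pos": TCP position; "tcp_rot": TCP orientation; "ft_force": force on the tool from outside, world axes, zero at the start; "moment": the same for the moment, N m; "opening": opening from 0.0 (shut) to 1.0 (fully open); "grip_force": force on a finger pad.
Only numpy, scipy, OpenCV 4.12 (cv2) and the standard library are available. Lean on these libraries where they do the work, as an engineer would, in place of code of your own. Each camera call takes 0.05 s, during which the arm holds its last target. There are 200 camera calls.

## Task

One of the three blind bores in the aluminium casting has been drilled to full depth, the other two are still too shallow. Take the depth gauge by its yellow handle, push it to the bottom of the bores until you find the one that swallows the whole red ring, and leave the gauge standing there, pushed fully home; ease off before you let go. Push gently: the sprung handle must never be squashed down to its stop, and the other things on the bench stay where they are.

Things in the scene. Friction and masses are not known exactly. Their poses are not given: they have to be found in the camera images.
- gauge: Depth gauge, 143 mm long, 170 g, upright in the stand at the start. Steel rod 12 mm in diameter; red ring 40 to 46 mm above the tip; brass collar 24 mm wide at 85 to 91 mm, resting on the stand's top; above it a spring gap of 12 mm and the square yellow handle from 103 to 143 mm. Origin at the tip, z up along the rod, x and y square to the handle's faces.
- gauge_handle (a joint): How far the sprung handle is pushed down towards the collar, in m: 0 at rest, 0.012 at its stop. The push on the rod is about 1.7 N plus 1.7 N for each mm (about 22 N at the stop). Ease off the push before letting go, or the handle springs up and may drag the rod with it.
- gauge_grip (a point): Centre of the yellow handle (24 x 24 mm across, 40 mm high), 123 mm above the tip while the spring is at rest. Axes as the gauge's.
- gauge_tip (a point): Centre of the gauge's tip. The nose is a cone, 6 mm across at the tip and the full 12 mm from 6 mm up.
- gauge_ring (a point): The top edge of the red ring, on the rod's axis, 46 mm above the tip.
- stand: Light wooden gauge stand on a blue foot, fixed: block 60 x 60 mm, 95 mm high, foot 85 x 85 x 8 mm. The gauge hangs by its collar in a 17 mm wide, 90 mm deep hole in the middle of its top. Origin at the centre of the underside, z up.
- casting: Ribbed aluminium casting, fixed, 70 mm (its x) by 194 mm over its feet (its y; the block itself 150 mm), top face 80 mm above the bench. Three upright blind bores in a row along its y, 45 mm apart, each 14 mm wide with a 2 mm chamfer. Origin at the centre of the underside, z up.
- bore_1 (a point): Centre of the mouth of the outer bore at the casting's -y end, on the top face, z up. In every bore a rubber wiper, centred 14 mm below the mouth (first felt 10 to 15 mm down, passed by 22 mm), drags on the rod with some 3 to 10 N either way and holds it where it is left; push on past it to the firm bottom.
- bore_2 (a point): Centre of the mouth of the middle bore, on the top face. Which bore is finished differs and does not show: it is about 50 mm deep and, with the gauge bottomed, hides the ring by 4 mm. The two shallow ones are 28 to 37 mm deep and leave the whole ring in sight.
- bore_3 (a point): Centre of the mouth of the outer bore at the casting's +y end, on the top face.
- hammer: Hammer lying on the bench. Leave alone.
- spanner: Steel spanner lying on the bench. Leave alone.
- screwdriver: Screwdriver lying on the bench. Leave alone.
- oil_bottle: Blue plastic oil bottle, 60 mm wide, 150 mm high, standing. Leave alone.
- paint_tin: Red paint tin, 76 mm wide, 90 mm high, standing. Leave alone.
- bearing: Steel bearing ring, 52 mm wide, 15 mm high, lying flat. Leave alone.
- parts_bin: Red plastic parts bin, 110 x 160 x 60 mm. Leave alone.
There are look-alikes about, which are no part of the job. What is meant by the gauge is not blue or white, and is the smaller of those in its own colour.

How it is judged (in metres and radians):
On the way, in this order (a step that is already met when the one before it is completed fails the run):
1. the gauge is lifted clear of its stand (height (world z) of gauge_tip above 0.09 m), for 0.1 s.
2. the gauge is at the bottom of the full-depth bore, the ring's top edge at least 2 mm below the mouth (z of gauge_ring in the frame of casting below 0.078 m and (horizontal distance between gauge_ring and bore_1 below 0.0035 m or horizontal distance between gauge_ring and bore_2 below 0.0035 m or horizontal distance between gauge_ring and bore_3 below 0.0035 m) and angle between gauge's own z axis and vertical below 0.12 rad), for 0.2 s.
At the end, for the whole second after the job is handed in: The gauge stands upright (within 0.12 rad), at rest and released, in the bore that is deep enough, its axis within 3.5 mm of the bore's, pushed home so that the top edge of the red ring lies at least 2 mm below the bore's mouth (4 mm when fully bottomed) (all of step 2 and linear speed of gauge below 0.02 m/s); the robot touches nothing.
It fails at once if the sprung handle is squashed onto its stop (more than 11.4 mm, some 21 N) (value of joint gauge_handle above 0.0114 m).
It fails at once if the gauge is dropped or tipped over (angle between gauge's own z axis and vertical above 0.6 rad).
It fails at once if another thing on the bench is moved by more than 20 mm (distance of any of hammer, spanner, screwdriver, oil_bottle, paint_tin, bearing, parts_bin from where it was at the start of the episode above 0.02 m).
It also fails if it takes over 54 s, if anything falls off the work surface, if the arm or the gripper's body presses on something with over 40 N, if the wrist force passes 120 N, or if a joint passes its speed limit or range.

## Working session

There is one attempt and no reset: what is moved stays moved. The work goes in short steps, Python scripts to look and compute and a tool call to move; the robot and the scene stay as the last step left them, time stands still between calls to the robot, and variables do not carry over. Pictures are saved under pics/ and viewed, at most 10 in all, crops included, and the job is handed in when it is done.

Besides the shell and the picture viewer there is one more tool, called after "Request:" by a JSON object that holds its "api" and its "payload", one argument or row to a line. drive_tool: Moves the arm, as the interface text tells. Its arguments: {"type":"object","properties":{"rows":{"type":"array","items":{"type":"array","items":{"type":"array","items":{"type":"number","minimum":-1,"maximum":1}}}}},"required":["rows"]}

```bash
mkdir -p pics; cat > h.py <<'E'
import numpy as np,cv2
from cell import env
def w(p,pic): return (pic["pose"]@np.r_[p,1])[:3]
def px(P,pic):
    T=np.linalg.inv(pic["pose"]);c=T@np.r_[P,1];s=np.array([c[0]/-c[2],-c[1]/-c[2]])
    s=s*(1+pic["k1"]*(s@s));K=pic["camera_matrix"];return (K@np.r_[s,1])[:2]
def ray(uv,pic):
    K=pic["camera_matrix"];d=np.linalg.inv(K)@np.r_[uv,1];d=d[:2];s=d.copy()
    for _ in range(20): s=d/(1+pic["k1"]*(s@s))
    v=pic["pose"][:3,:3]@np.array([s[0],-s[1],-1]);return pic["pose"][:3,3],v
def tri(obs):
    A=np.zeros((3,3));b=np.zeros(3)
    for uv,pic in obs:
        o,v=ray(uv,pic);v=v/np.linalg.norm(v);M=np.eye(3)-np.outer(v,v);A+=M;b+=M@o
    return np.linalg.solve(A,b)
def onz(uv,pic,z):
    o,v=ray(uv,pic);return o+v*(z-o[2])/v[2]
E
python3 - <<'E'
from h import *
np.set_printoptions(precision=1,suppress=True)
ims=[]
for n in ["scene","top"]:
    p=env.read_camera(n);cv2.imwrite(f"pics/{n}0.png",p["color"]);
    for k in ["gauge","gauge_grip","stand","casting","bore_1","bore_2","bore_3"]:
        for d in env.place_of(k,p)[:4]:
            P=w(d["at"],p);print(n,k,round(d["score"],2),P,px(P,p))
    print(n,p["pose"][:3,3])
print(env.state())
E
```

```text
scene gauge 0.89 [428.1 162.7   3.7] [332.1 172.6]
scene gauge 0.81 [588.7 325.1   5.7] [397.6 180.8]
scene gauge 0.75 [501.2 318.7  -2.1] [379.7 167. ]
scene gauge_grip 0.66 [589.3 324.1 178.2] [405.4 147.5]
scene gauge_grip 0.65 [509.6 317.5 126.1] [385.4 144.1]
scene gauge_grip 0.5 [540.8 213.7 134.2] [367.3 162.3]
scene gauge_grip 0.5 [430.3 160.9 166.5] [333.7 141.4]
scene stand 0.84 [542.6 215.6   0.3] [364.4 187.6]
scene casting 0.72 [ 534.6 -140.7   -0.8] [275.3 237.8]
scene bore_1 0.87 [ 533.1 -181.9   80.1] [261.7 230.4]
scene bore_1 0.74 [ 527.3 -142.3   78. ] [271.8 223.1]
scene bore_1 0.59 [535.6 -92.7  79. ] [286.9 216.9]
scene bore_2 0.87 [ 533.1 -181.9   80.1] [261.7 230.4]
scene bore_2 0.74 [ 527.3 -142.3   78. ] [271.8 223.1]
scene bore_2 0.59 [535.6 -92.7  79. ] [286.9 216.9]
scene bore_3 0.87 [ 533.1 -181.9   80.1] [261.7 230.4]
scene bore_3 0.74 [ 527.3 -142.3   78. ] [271.8 223.1]
scene bore_3 0.59 [535.6 -92.7  79. ] [286.9 216.9]
scene [1236.7 -485.8 1289.5]
top gauge 0.63 [591.7 324.2   0.7] [184.4 193.3]
top gauge 0.62 [500.5 315.8   0.9] [187.5 228. ]
top g
[... 720 characters left out ...]
p bore_2 0.67 [ 529.  -182.9   79.2] [382.1 211.7]
top bore_2 0.6 [571.6 447.5  -3.1] [138.9 201.9]
top bore_3 0.97 [ 533.8 -134.6   81.9] [362.5 210.1]
top bore_3 0.7 [538.8 -95.1  78.1] [346.2 208.4]
top bore_3 0.67 [ 529.  -182.9   79.2] [382.1 211.7]
top bore_3 0.6 [571.6 447.5  -3.1] [138.9 201.9]
top [ 450.1  -22.5 1326.7]
{'t': 0.8, 'joints': array([ 1.1,  0.5,  1.6, -0. ,  1.1, -0.1]), 'qvel': array([ 0.,  0., -0.,  0.,  0.,  0.]), 'tau': array([  0. , -61.2, -25.8,   0.1,   0. ,   0. ]), 'eef_pos': array([203. , 591.2, 233.7]), 'tcp_rot': array([3.1, 0. , 2.8]), 'ft_force': array([-0.7, -1. ,  0.2]), 'moment': array([-0., -0., -0.]), 'grip_force': 0.0, 'opening': 0.9998791847683755}
```

```bash
python3 -c "
import cv2,numpy as np
a=cv2.imread('pics/scene0.png');b=cv2.imread('pics/top0.png')
cv2.imwrite('pics/both.png',cv2.resize(np.vstack([a,b]),(480,600),interpolation=cv2.INTER_AREA))"
```

```text
(no output)
```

View pics/scene0.png

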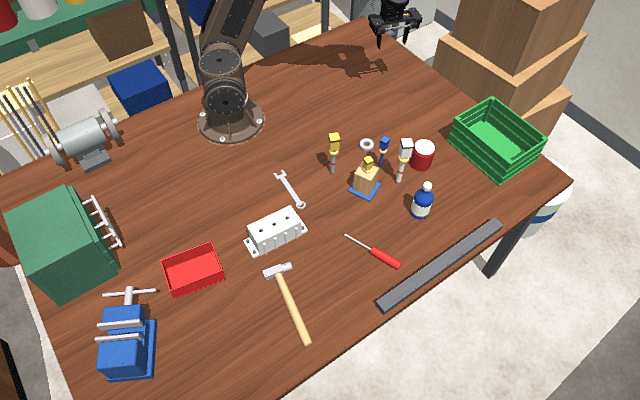

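View pics/top0.png

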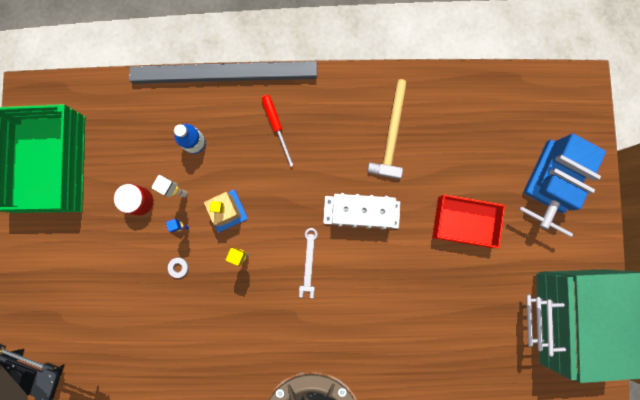

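The candidates for "gauge" in the scene view are:
- blue (384,145)
- white (405,147)
- large yellow, free-standing (334,140)
- small yellow, in the stand (368,162)

The small yellow one fits, since it isn't blue or white and is the smaller of the two yellows. I'll confirm with an enlarged crop.

```bash
python3 - <<'E'
from h import *
from scipy.spatial.transform import Rotation as R
np.set_printoptions(precision=4,suppress=True)
a=cv2.imread('pics/scene0.png')[110:210,310:430];b=cv2.imread('pics/top0.png')[170:270,150:270]
cv2.imwrite('pics/crop.png',np.hstack([cv2.resize(x,None,fx=3.3,fy=3.3,interpolation=cv2.INTER_CUBIC) for x in (a,b)]))
s=env.state();p=env.read_camera("wrist")
T=np.eye(4);T[:3,:3]=R.from_euler("xyz",s["tcp_rot"]).as_matrix();T[:3,3]=s["eef_pos"]
print(T,s["tcp_rot"]);print(np.linalg.inv(T)@p["pose"]);print(p["camera_matrix"],p["k1"])
E
```

```text
[[ -0.9458   0.3248   0.0001 202.9774]
 [  0.3248   0.9458   0.0001 591.1564]
 [ -0.       0.0001  -1.     233.6776]
 [  0.       0.       0.       1.    ]] [3.1415 0.     2.8108]
[[   0.0007    0.963     0.2693   76.6648]
 [   1.       -0.001     0.0009    0.2452]
 [   0.0011    0.2693   -0.963  -152.2005]
 [   0.        0.        0.        1.    ]]
[[334.4185   0.     316.1762]
 [  0.     334.4185 197.7427]
 [  0.       0.       1.    ]] -0.044654275390499855
```

View pics/crop.png

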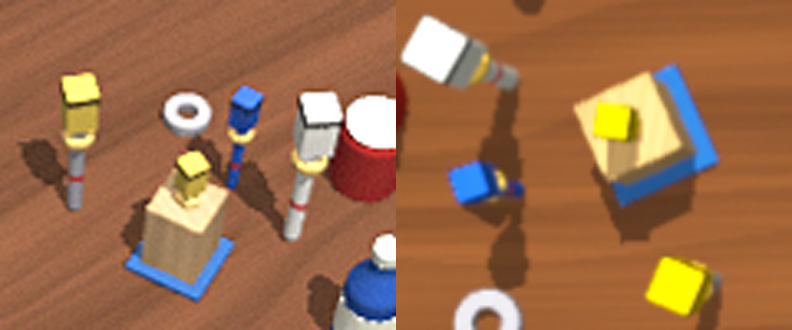

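The crop confirms it. The small yellow handle sits in the wooden stand on the blue foot (crop left (190,178), right (613,122)), and the other yellow one is larger and free-standing. I'll raise the arm and move over the stand.

Request:
{"api": "drive_tool", "payload": {
  "rows": [
    [[0,0,-0.13,0,0,0,1],[0,0,-0.13,0,0,0,1],[-0.177,-0.1,0,0,0,0,0.7],[-0.177,-0.1,0,0,0,0,0.7],[-0.177,-0.1,0,0,0,0,0.7]]
  ]
}}

```text
t: 1.48
eef_pos: [304.9, 475.9, 298.8]
tcp_rot: [3.141, 0.0, 2.811]
ft_force: [0.3, 0.4, -0.3]
opening: 0.744
grip_force: 0.0
```

Request:
{"api": "drive_tool", "payload": {
  "rows": [
    [[-0.177,-0.1,0,0,0,0,0.7],[-0.177,-0.1,0,0,0,0,0.7],[-0.177,-0.1,0,0,0,0,0.7],[-0.177,-0.1,0,0,0,0,0.7],[-0.177,-0.1,0,0,0,0,0.7]]
  ]
}}

```text
t: 2.1
eef_pos: [473.8, 285.6, 298.8]
tcp_rot: [3.141, 0.0, 2.811]
ft_force: [-0.2, 0.6, -0.6]
opening: 0.702
grip_force: 0.0
```

Request:
{"api": "drive_tool", "payload": {
  "rows": [
    [[-0.177,-0.1,0,0,0,0,0.7],[-0.177,-0.1,0,0,0,0,0.7],[0,0,0,0,0,0,0.7],[0,0,0,0,0,0,0.7]]
  ]
}}

```text
t: 2.6
eef_pos: [539.9, 211.1, 298.5]
tcp_rot: [3.142, -0.0, 2.81]
ft_force: [-0.5, 0.6, -1.0]
opening: 0.698
grip_force: 0.0
```

```bash
python3 - <<'E'
from h import *
np.set_printoptions(precision=2,suppress=True)
p=env.read_camera("wrist");cv2.imwrite("pics/w1.png",p["color"])
np.savez("w1.npz",**{k:p[k] for k in ("pose","camera_matrix","k1")})
for k in ["gauge","gauge_grip","stand"]:
    for d in env.place_of(k,p)[:4]:
        P=w(d["at"],p);print(k,round(d["score"],2),P,px(P,p))
print(env.state())
E
```

```text
gauge 0.85 [427.62 162.62   3.86] [252.16  93.69]
gauge 0.8 [545.88 212.33  11.19] [318.58 168.17]
gauge 0.62 [505.51 296.49   6.23] [369.87 117.78]
gauge 0.57 [593.17 325.4    0.13] [407.46 172.58]
gauge_grip 0.92 [430.52 165.06 158.99] [221.78  90.34]
gauge_grip 0.75 [590.67 322.21 179.68] [457.67 212.18]
gauge_grip 0.57 [385.61 262.04  16.59] [314.67  30.81]
gauge_grip 0.56 [544.23 210.92 133.4 ] [317.4  189.98]
stand 0.86 [540.15 213.97   0.18] [318.31 162.36]
{'t': 2.8, 'joints': array([ 0.26,  0.37,  1.58,  0.  ,  1.19, -0.98]), 'qvel': array([-0.,  0., -0.,  0., -0., -0.]), 'tau': array([ -0.3 , -54.12, -27.33,   0.01,   0.09,   0.01]), 'eef_pos': array([539.66, 211.9 , 298.82]), 'tcp_rot': array([3.14, 0.  , 2.81]), 'ft_force': array([-0.15,  0.81,  0.36]), 'moment': array([ 0.  ,  0.01, -0.  ]), 'grip_force': 0.0, 'opening': 0.6978913448693327}
```

View pics/w1.png

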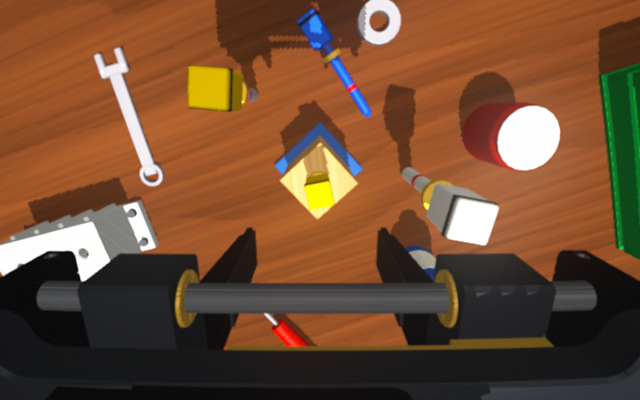

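The wrist view shows the yellow handle at (319,193), nearly square to the gripper, with the stand turned about 45° and the large yellow one at (212,88). Next I'll segment the handle's top face for its yaw, and triangulate its height using the top view.

```bash
python3 - <<'E'
from h import *
np.set_printoptions(precision=2,suppress=True)
def seg(img,c,vmin,r=22):
    h=cv2.cvtColor(img,cv2.COLOR_BGR2HSV);m=cv2.inRange(h,(24,200,vmin),(34,255,255))
    M=np.zeros_like(m);c=[int(v) for v in c];M[c[1]-r:c[1]+r,c[0]-r:c[0]+r]=m[c[1]-r:c[1]+r,c[0]-r:c[0]+r]
    cs,_=cv2.findContours(M,cv2.RETR_EXTERNAL,cv2.CHAIN_APPROX_NONE);k=max(cs,key=cv2.contourArea)
    m=cv2.moments(k);return np.array([m["m10"]/m["m00"],m["m01"]/m["m00"]]),k
p=dict(np.load("w1.npz"));a=cv2.imread("pics/w1.png")
pt=env.read_camera("top")
for v in (150,200,230):
    try:
        c,k=seg(a,(319,190),v);ct,kt=seg(pt["color"],(216,207),v,12)
        W=np.array([onz(q[0],p,153)[:2] for q in k],np.float32);r=cv2.minAreaRect(W)
        Wt=np.array([onz(q[0],pt,153)[:2] for q in kt],np.float32)
        print(v,c,ct,"rect",r,"topcam",cv2.minAreaRect(Wt),"tri",tri([(c,p),(ct,pt)]),onz(c,p,153))
    except Exception as e: print(v,e)
E
```

```text
150 max() iterable argument is empty
200 max() iterable argument is empty
230 max() iterable argument is empty
```

```bash
python3 - <<'E'
from h import *
np.set_printoptions(precision=2,suppress=True)
p=dict(np.load("w1.npz"));a=cv2.imread("pics/w1.png")
pt=env.read_camera("top");b=pt["color"]
for im,c in ((a,(319,195)),(a,(319,182)),(b,(216,207))): print(cv2.cvtColor(im,cv2.COLOR_BGR2HSV)[c[1],c[0]])
def seg(img,c,vmin,r):
    h=cv2.cvtColor(img,cv2.COLOR_BGR2HSV);m=cv2.inRange(h,(22,190,vmin),(36,255,255))
    M=np.zeros_like(m);M[c[1]-r:c[1]+r,c[0]-r:c[0]+r]=m[c[1]-r:c[1]+r,c[0]-r:c[0]+r]
    cs,_=cv2.findContours(M,cv2.RETR_EXTERNAL,cv2.CHAIN_APPROX_NONE)
    if not cs: return None,None
    k=max(cs,key=cv2.contourArea);m=cv2.moments(k);return np.array([m["m10"]/m["m00"],m["m01"]/m["m00"]]),k
for v in (120,160,200,225):
    c,k=seg(a,(319,193),v,24);ct,kt=seg(b,(216,207),v,12)
    if k is not None:
        W=np.array([onz(q[0],p,153)[:2] for q in k],np.float32);print(v,"wrist",c,cv2.boundingRect(k),cv2.minAreaRect(W),onz(c,p,153))
    if kt is not None:
        W=np.array([onz(q[0],pt,153)[:2] for q in kt],np.float32);print(v,"top",ct,cv2.boundingRect(kt),cv2.minAreaRect(W),onz(ct,pt,153))
    if k is not None and kt is not None: print(tri([(c,p),(ct,pt)]))
E
```

```text
[ 30 255 255]
[ 23 255 167]
[103  35  66]
120 wrist [318.91 194.39] (305, 180, 29, 29) ((544.2169799804688, 212.27622985839844), (23.3171329498291, 24.652128219604492), 82.6606216430664) [543.92 212.44 153.  ]
160 wrist [318.97 194.65] (305, 181, 29, 28) ((544.4903564453125, 212.24069213867188), (23.31603240966797, 24.10295867919922), 82.66654968261719) [544.17 212.41 153.  ]
200 wrist [319.01 194.82] (305, 181, 29, 28) ((544.6724243164062, 212.2171173095703), (23.31544303894043, 23.73687171936035), 82.66969299316406) [544.34 212.39 153.  ]
225 wrist [319.01 195.03] (305, 182, 29, 27) ((544.7550659179688, 212.23934936523438), (23.444807052612305, 23.30878257751465), 81.96515655517578) [544.53 212.33 153.  ]
```

Request:
{"api": "drive_tool", "payload": {
  "rows": [
    [[0,0,0,0,0,-0.032,0.6],[0,0,0,0,0,-0.032,0.6],[-0.018,0.004,0.14,0,0,0,0.6],[0,0,0.14,0,0,0,0.6],[0,0,0,0,0,0,0.6]]
  ]
}}

```text
t: 3.52
eef_pos: [543.9, 211.5, 226.9]
tcp_rot: [-3.14, -0.004, 3.012]
ft_force: [-0.3, 0.9, 0.3]
opening: 0.603
grip_force: 0.0
```

```bash
cat >> h.py <<'E'
def seg(img,c,vmin,r):
    h=cv2.cvtColor(img,cv2.COLOR_BGR2HSV);m=cv2.inRange(h,(22,190,vmin),(36,255,255))
    M=np.zeros_like(m);M[max(c[1]-r,0):c[1]+r,max(c[0]-r,0):c[0]+r]=m[max(c[1]-r,0):c[1]+r,max(c[0]-r,0):c[0]+r]
    cs,_=cv2.findContours(M,cv2.RETR_EXTERNAL,cv2.CHAIN_APPROX_NONE)
    if not cs: return None,None
    k=max(cs,key=cv2.contourArea);m=cv2.moments(k);return np.array([m["m10"]/m["m00"],m["m01"]/m["m00"]]),k
E
python3 - <<'E'
from h import *
np.set_printoptions(precision=2,suppress=True)
p=env.read_camera("wrist");a=p["color"];cv2.imwrite("pics/w2.png",a)
q=px([544.4,212.3,153],p).astype(int);print(q)
c,k=seg(a,q,215,40);W=np.array([onz(x[0],p,153)[:2] for x in k],np.float32);print(c,cv2.boundingRect(k),cv2.minAreaRect(W),onz(c,p,153))
pt=env.read_camera("top")
ct,kt=seg(cv2.imread("pics/top0.png"),(216,207),180,12);print(ct,cv2.boundingRect(kt),onz(ct,pt,153))
p1=dict(np.load("w1.npz"));print(tri([((319,194.9),p1),(c,p),(ct,pt)]),tri([((319,194.9),p1),(c,p)]))
print(env.state()["eef_pos"],env.state()["tcp_rot"])
E
```

```text
[317 216]
[317.13 217.22] (301, 202, 33, 32) ((545.0355224609375, 212.05477905273438), (23.11454200744629, 23.3466854095459), 82.6796875) [544.68 212.19 153.  ]
[215.   206.38] (210, 201, 11, 12) [543.7  212.66 153.  ]
[543.71 212.34 155.41] [543.99 212.39 154.87]
[545.14 211.73 229.67] [3.14 0.   3.01]
```

The triangulated handle top is 155 mm, against 153 expected, so the position holds. I'll descend and grip.

Request:
{"api": "drive_tool", "payload": {
  "rows": [
    [[0.002,0.002,0.12,0,0,0,0.6],[0,0,0.12,0,0,0,0.6],[0,0,0.12,0,0,0,0.6],[0,0,0,0,0,0,0.6],[0,0,0,0,0,0,0]]
  ]
}}

```text
t: 4.25
eef_pos: [545.3, 212.3, 140.6]
tcp_rot: [3.141, 0.002, 3.012]
ft_force: [-0.0, 0.1, 0.4]
opening: 0.545
grip_force: 0.0
```

Request:
{"api": "drive_tool", "payload": {
  "rows": [
    [[0,0,0,0,0,0,0],[0,0,0,0,0,0,0],[0,0,0,0,0,0,0],[0,0,0,0,0,0,0],[0,0,0,0,0,0,0]]
  ]
}}

```text
t: 4.88
eef_pos: [544.6, 212.0, 138.8]
tcp_rot: [3.141, 0.0, 3.012]
ft_force: [-0.8, 0.5, 2.6]
opening: 0.249
grip_force: 30.0
```

Request:
{"api": "drive_tool", "payload": {
  "rows": [
    [[0,0,-0.05,0,0,0,0],[0,0,-0.1,0,0,0,0],[0,0,-0.11,0,0,0,0],[0,0,-0.11,0,0,0,0],[0,0,-0.09,0,0,0,0]]
  ]
}}

```text
t: 5.5
eef_pos: [544.3, 211.9, 255.4]
tcp_rot: [3.141, 0.001, 3.012]
ft_force: [0.5, -0.2, -2.4]
opening: 0.251
grip_force: 30.0
```

Request:
{"api": "drive_tool", "payload": {
  "rows": [
    [[-0.01,-0.1,0,0,0,0,0],[-0.015,-0.18,0,0,0,0,0],[-0.02,-0.2,0,0,0,0,0],[-0.015,-0.18,0,0,0,0,0],[-0.015,-0.18,0,0,0,0,0]]
  ]
}}

```text
t: 6.12
eef_pos: [535.5, -0.2, 254.3]
tcp_rot: [3.142, 0.0, 3.012]
ft_force: [0.5, -0.4, -2.0]
opening: 0.25
grip_force: 30.0
```

Request:
{"api": "drive_tool", "payload": {
  "rows": [
    [[-0.015,-0.16,0,0,0,0,0],[0,0,0,0,0,0,0],[0,0,0,0,0,0,0]]
  ]
}}

```text
t: 6.5
eef_pos: [534.3, -38.7, 254.0]
tcp_rot: [3.141, 0.0, 3.011]
ft_force: [-0.3, 0.6, -2.0]
opening: 0.252
grip_force: 30.0
```

```bash
python3 - <<'E'
from h import *
np.set_printoptions(precision=2,suppress=True)
p=env.read_camera("wrist");cv2.imwrite("pics/w3.png",p["color"])
np.savez("w3.npz",**{k:p[k] for k in ("pose","camera_matrix","k1")})
for k in ["bore_1","casting","gauge_tip","gauge_grip"]:
    for d in env.place_of(k,p)[:4]:
        P=w(d["at"],p);print(k,round(d["score"],2),P,px(P,p))
s=env.state();print(s["eef_pos"],s["tcp_rot"],s["ft_force"])
E
```

```text
bore_1 0.84 [536.02 -92.76  83.03] [262.6  192.95]
bore_1 0.63 [ 530.59 -137.43   80.57] [218.62 192.7 ]
casting 0.88 [ 537.67 -144.25   -1.95] [232.95 182.04]
casting 0.22 [534.44 -94.37  81.2 ] [261.04 191.17]
gauge_tip 0.98 [425.73 169.23   6.73] [486.56  52.92]
gauge_tip 0.85 [503.16 300.33   3.12] [591.68 109.37]
gauge_tip 0.84 [536.31 -37.3  124.68] [317.78 197.51]
gauge_tip 0.84 [591.86 326.19  -2.12] [602.22 177.28]
gauge_grip 0.87 [535.34 -37.3  247.77] [318.49 259.36]
gauge_grip 0.67 [382.71 265.59  11.73] [573.74   1.46]
[534.43 -38.09 253.66] [ 3.14 -0.    3.01] [-0.    0.16 -2.65]
```

View pics/w3.png

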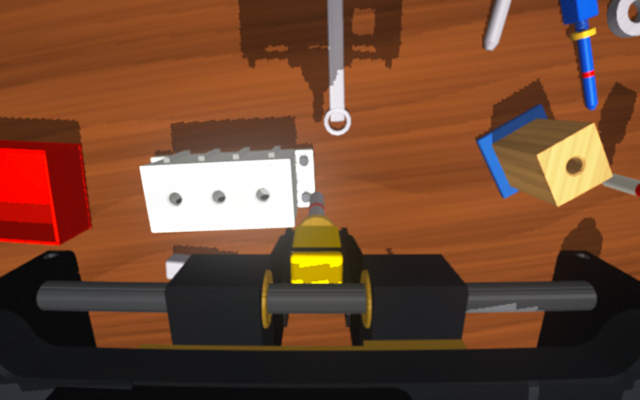

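The wrist view shows the casting's three bores at (175,198), (219,196) and (263,195), with the gauge held straight and its tip at about (318,197). I'll measure the bores precisely here, then take a second view from over the casting.

```bash
cat >> h.py <<'E'
def bores(img,guess,f=0.6,r=10):
    g=cv2.cvtColor(img,cv2.COLOR_BGR2GRAY);o=[]
    for u,v in guess:
        u,v=int(round(u)),int(round(v));c=g[v-r:v+r+1,u-r:u+r+1]
        t=f*np.percentile(c,90);n,l,s,ce=cv2.connectedComponentsWithStats((c<t).astype(np.uint8))
        i=1+np.argmax(s[1:,4]);o.append((ce[i]+[u-r,v-r],s[i,2:5]))
    return o
E
python3 - <<'E'
from h import *
np.set_printoptions(precision=2,suppress=True)
p=dict(np.load("w3.npz"));a=cv2.imread("pics/w3.png")
for f in (.5,.7,.85):
    for c,s in bores(a,[(175,198),(219,196),(263,195)],f): print(f,c,s,onz(c,p,80))
pt=env.read_camera("top");t=cv2.imread("pics/top0.png")
for f in (.6,.8):
    for c,s in bores(t,[(382,211.7),(363,210),(346,208.5)],f,6): print("top",f,c,s,onz(c,pt,80))
E
```

```text
0.5 [178.12 200.44] [ 6  6 25] [ 533.34 -180.8    80.  ]
0.5 [220.9  198.57] [ 7  6 30] [ 537.08 -136.58   80.  ]
0.5 [263.93 196.83] [ 7  5 30] [540.94 -92.72  80.  ]
0.7 [175.02 198.45] [ 13  12 121] [ 530.86 -183.49   80.  ]
0.7 [218.26 196.51] [ 13  12 120] [ 534.6  -138.82   80.  ]
0.7 [261.77 195.58] [13 11 90] [539.36 -94.67  80.  ]
0.85 [174.93 198.56] [ 15  14 149] [ 530.97 -183.6    80.  ]
0.85 [218.2  196.58] [ 14  14 147] [ 534.66 -138.89   80.  ]
0.85 [262.17 194.72] [ 14  14 145] [538.53 -94.12  80.  ]
top 0.6 [382.33 209.67] [2 2 3] [ 533.98 -183.57   80.  ]
top 0.6 [364.2 208.8] [3 3 5] [ 536.95 -139.07   80.  ]
top 0.6 [345.5 207. ] [2 1 2] [542.22 -93.31  80.  ]
top 0.8 [382.44 210.88] [ 4  5 16] [ 531.01 -183.74   80.  ]
top 0.8 [364.16 209.84] [ 5  5 19] [ 534.39 -138.9    80.  ]
top 0.8 [345.62 208.54] [ 4  5 13] [538.43 -93.5   80.  ]
```

Request:
{"api": "drive_tool", "payload": {
  "rows": [
    [[-0.01,-0.1,0,0,0,0,0],[-0.01,-0.11,0,0,0,0,0],[0,0,0,0,0,0,0],[0,0,0,0,0,0,0]]
  ]
}}

```text
t: 7.3
eef_pos: [532.6, -91.0, 253.6]
tcp_rot: [3.141, -0.0, 3.012]
ft_force: [0.2, 1.0, -1.4]
opening: 0.249
grip_force: 30.0
```

```bash
python3 - <<'E'
from h import *
np.set_printoptions(precision=2,suppress=True)
p=env.read_camera("wrist");a=p["color"];cv2.imwrite("pics/w4.png",a)
g=[px(P,p) for P in ([530,-183,80],[533,-138,80],[536,-93,80])];print(g)
p3=dict(np.load("w3.npz"));a3=cv2.imread("pics/w3.png")
for f in (.5,.7):
    for (c,s),(c3,s3) in zip(bores(a,g,f),bores(a3,[(175,198),(219,196),(263,195)],f)): print(f,c,s,onz(c,p,80),tri([(c,p),(c3,p3)]))
for d in env.place_of("gauge_tip",p)[:3]:
    P=w(d["at"],p);print(round(d["score"],2),P,px(P,p))
s=env.state();print(s["eef_pos"],s["ft_force"])
u=px([s["eef_pos"][0],s["eef_pos"][1],120],p).astype(int);print(u)
cv2.imwrite("pics/c4.png",cv2.resize(a[u[1]-60:u[1]+60,u[0]-100:u[0]+60],None,fx=5,fy=5,interpolation=cv2.INTER_CUBIC)[:600])
E
```

```text
[array([225.44, 192.86]), array([269.75, 190.16]), array([314.48, 187.44])]
0.5 [227.33 195.93] [ 8  5 30] [ 533.41 -181.73   80.  ] [ 534.73 -183.53   74.17]
0.5 [270.87 193.9 ] [ 8  5 30] [ 536.99 -137.52   80.  ] [ 538.5  -138.57   73.99]
0.5 [315.06 194.2 ] [12  7 65] [543.04 -93.33  80.  ] [542.64 -93.35  77.47]
0.7 [224.81 193.83] [ 13  13 118] [ 530.91 -183.84   80.  ] [ 531.38 -184.54   77.81]
0.7 [269.19 191.7 ] [ 13  12 116] [ 534.51 -138.82   80.  ] [ 534.58 -138.84   79.9 ]
0.7 [314.62 192.99] [ 15  10 110] [541.73 -93.61  80.  ] [538.53 -93.21  87.9 ]
0.94 [534.98 -90.83 124.15] [316.52 198.09]
0.94 [502.   300.19   4.72] [633.58 105.39]
0.88 [428.11 170.62   6.74] [533.21  51.49]
[532.6  -90.81 253.62] [ 0.59 -0.05 -1.06]
[316 194]
```

View pics/c4.png

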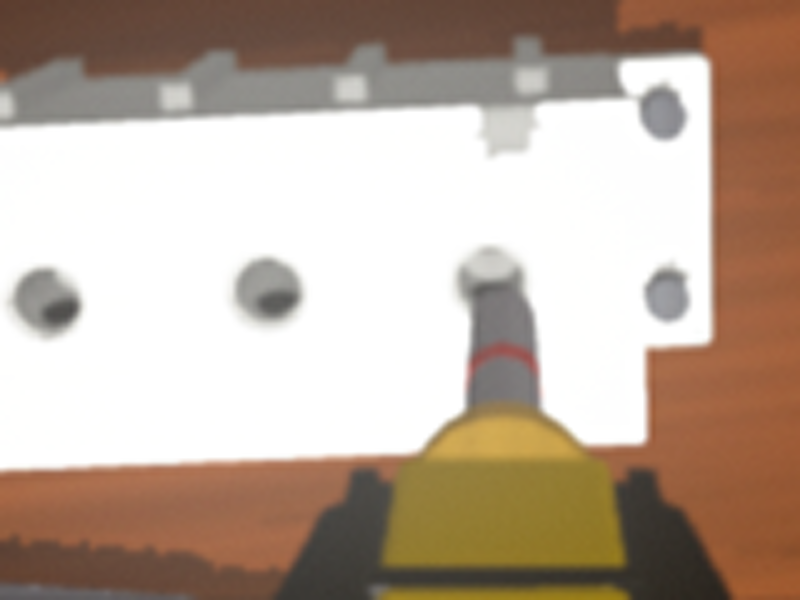

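```bash
python3 - <<'E'
from h import *
np.set_printoptions(precision=2,suppress=True)
p=env.read_camera("wrist");e=env.state()["eef_pos"];print(e)
for n,h in (("tip",0),("cone top",6),("ring lo",40),("ring hi",46),("collar lo",85),("collar hi",91),("handle lo",103),("handle hi",143)):
    z=e[2]-128.8+h;q=px([e[0],e[1],z],p);print(n,q,(q-[216,134])*5)
g=cv2.cvtColor(p["color"],cv2.COLOR_BGR2HSV)
for v in range(180,222,2): print(v,p["color"][v,308:323,2], p["color"][v,308:323,1].min())
E
```

```text
[532.61 -90.85 253.65]
tip [315.89 195.66] [499.45 308.3 ]
cone top [315.88 197.51] [499.4  317.55]
ring lo [315.81 209.59] [499.06 377.93]
ring hi [315.8  212.05] [498.99 390.25]
collar lo [315.69 231.36] [498.45 486.82]
collar hi [315.67 234.97] [498.35 504.83]
handle lo [315.63 242.82] [498.13 544.08]
handle hi [315.43 277.42] [497.17 717.08]
180 [254 254 254 254 254 254 254 254 254 254 254 254 254 254 254] 254
182 [254 254 253 252 250 250 249 250 252 253 254 254 254 254 254] 249
184 [248 238 229 211 191 185 189 201 217 230 241 249 253 255 254] 185
186 [213 207 208 207 204 202 203 204 205 205 206 216 239 251 254] 201
188 [166 174 192 200 203 202 201 202 200 189 165 162 207 243 253] 161
190 [158 149 143 132 133 134 132 129 127 128 133 146 193 237 251] 127
192 [168 141 114  98  99 107 112 113 117 119 128 144 183 232 253] 95
194 [219 184 146 119 116 120 119 119 122 123 127 125 133 177 244] 113
196 [247 224 158 120 117 119 119 122 123 123 125 126 125 130 182] 115
198 [255 250 168 115 116 119 120 120 122 123 125 126 127 126 155] 112
200 [255 243 157 113 116 118 119 121 121 123 123 126 125 126 147] 112
202 [255 240 152 114 118 121 126 130 133 133 130 130 128 125 135] 101
204 [255 220 140 126 135 140 143 144 148 152 151 150 149 143 142] 84
206 [254 205 148 144 139 129 124 122 123 125 130 131 137 146 156] 88
208 [255 214 155 125 118 117 118 118 119 122 122 124 125 129 139] 108
210 [252 188 123 115 117 118 116 118 118 121 123 124 124 125 124] 108
212 [247 163 114 113 116 118 115 117 119 119 122 124 124 124 121] 110
214 [242 156 116 119 127 131 132 135 137 135 135 136 134 128 126] 110
216 [197 145 136 141 146 151 151 154 154 154 151 149 150 148 145] 114
218 [154 165 173 186 194 197 198 199 199 199 196 193 193 189 184] 127
220 [199 200 200 202 205 206 206 206 206 203 202 203 202 203 202] 161
```

The projections of the ring, collar and handle match an upright gauge on the TCP axis. The bores on z=80 are:
- bore_1: (530.9, -183.7)
- bore_2: (534.5, -138.9)
- bore_3: (538.2, -94.0)

They are 45 mm apart, as they should be. I'll try bore_3 first.

Request:
{"api": "drive_tool", "payload": {
  "rows": [
    [[-0.024,-0.01,0,0,0,0,0],[0,0,0.07,0,0,0,0],[0,0,0.07,0,0,0,0],[0,0,0,0,0,0,0],[0,0,0,0,0,0,0]]
  ]
}}

```text
t: 8.07
eef_pos: [538.7, -94.9, 219.2]
tcp_rot: [3.142, 0.001, 3.012]
ft_force: [-0.9, -0.7, -0.9]
opening: 0.255
grip_force: 30.0
```

Request:
{"api": "drive_tool", "payload": {
  "rows": [
    [[0,0,0.02,0,0,0,0],[0,0,0.02,0,0,0,0],[0,0,0.016,0,0,0,0],[0,0,0,0,0,0,0]]
  ]
}}

```text
t: 8.57
eef_pos: [538.1, -94.8, 204.3]
tcp_rot: [3.141, -0.001, 3.012]
ft_force: [-0.5, 0.9, -1.3]
opening: 0.251
grip_force: 30.0
```

Request:
{"api": "drive_tool", "payload": {
  "rows": [
    [[0,0,0.02,0,0,0,0],[0,0,0.016,0,0,0,0],[0,0,0,0,0,0,0]]
  ]
}}

```text
t: 8.95
eef_pos: [538.1, -94.8, 195.3]
tcp_rot: [3.141, -0.0, 3.012]
ft_force: [0.8, 0.2, -1.4]
opening: 0.246
grip_force: 30.0
```

Request:
{"api": "drive_tool", "payload": {
  "rows": [
    [[0,0,0.016,0,0,0,0],[0,0,0.016,0,0,0,0],[0,0,0,0,0,0,0]]
  ]
}}

```text
t: 9.32
eef_pos: [538.1, -94.9, 187.3]
tcp_rot: [3.142, -0.0, 3.012]
ft_force: [-0.3, -1.4, -4.0]
opening: 0.251
grip_force: 30.0
```

Request:
{"api": "drive_tool", "payload": {
  "rows": [
    [[0,0,0.008,0,0,0,0],[0,0,0.008,0,0,0,0],[0,0,0,0,0,0,0]]
  ]
}}

```text
t: 9.7
eef_pos: [538.2, -94.9, 183.6]
tcp_rot: [3.142, 0.0, 3.012]
ft_force: [-0.2, -0.6, 1.5]
opening: 0.25
grip_force: 30.0
```

Request:
{"api": "drive_tool", "payload": {
  "rows": [
    [[0,0,0.006,0,0,0,0],[0,0,0.006,0,0,0,0],[0,0,0,0,0,0,0]]
  ]
}}

```text
t: 10.07
eef_pos: [538.2, -94.8, 180.5]
tcp_rot: [3.141, -0.0, 3.012]
ft_force: [-0.0, -0.4, 2.8]
opening: 0.252
grip_force: 30.0
```

Request:
{"api": "drive_tool", "payload": {
  "rows": [
    [[0,0,0.006,0,0,0,0],[0,0,0.006,0,0,0,0],[0,0,0,0,0,0,0]]
  ]
}}

```text
t: 10.45
eef_pos: [538.3, -94.8, 177.7]
tcp_rot: [3.142, 0.0, 3.012]
ft_force: [-0.4, -0.4, 5.3]
opening: 0.254
grip_force: 30.0
```

Request:
{"api": "drive_tool", "payload": {
  "rows": [
    [[0,0,0.005,0,0,0,0],[0,0,0.005,0,0,0,0],[0,0,0,0,0,0,0],[0,0,0,0,0,0,0]]
  ]
}}

```text
t: 10.95
eef_pos: [538.4, -94.9, 175.6]
tcp_rot: [-3.142, 0.001, 3.012]
ft_force: [-1.6, -0.2, 8.8]
opening: 0.255
grip_force: 30.0
```

Request:
{"api": "drive_tool", "payload": {
  "rows": [
    [[0,0,0.005,0,0,0,0],[0,0,0.003,0,0,0,0],[0,0,0,0,0,0,0],[0,0,0,0,0,0,0]]
  ]
}}

```text
t: 11.45
eef_pos: [538.5, -94.9, 173.9]
tcp_rot: [-3.141, 0.001, 3.012]
ft_force: [-2.0, 0.4, 11.3]
opening: 0.252
grip_force: 30.0
```

```bash
python3 - <<'E'
from h import *
p=env.read_camera("scene");a=p["color"]
u=px([538,-94,100],p).astype(int);c1=cv2.resize(a[u[1]-30:u[1]+20,u[0]-25:u[0]+25],(400,400),interpolation=cv2.INTER_CUBIC)
p=env.read_camera("wrist");a=p["color"]
u=px([538,-94,100],p).astype(int);c2=cv2.resize(a[u[1]-30:u[1]+30,u[0]-30:u[0]+30],(400,400),interpolation=cv2.INTER_CUBIC)
cv2.imwrite("pics/c5.png",np.hstack([c1,c2]));print(env.state()["ft_force"],env.state()["eef_pos"])
E
```

```text
[-1.5444118   0.13864585 12.5651224 ] [538.50608515 -94.90343051 173.90650427]
```

View pics/c5.png

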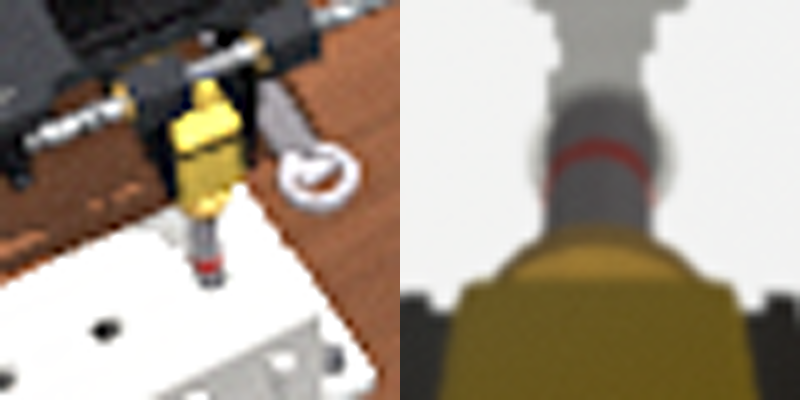

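The ring and a length of rod below it are in full view at the mouth (left crop (207,265), right crop (600,150)). The force has also climbed steadily at the spring rate to about 13 N, so bore_3 is bottomed and shallow. I'll withdraw and go to bore_2.

Request:
{"api": "drive_tool", "payload": {
  "rows": [
    [[0,0,-0.03,0,0,0,0],[0,0,-0.05,0,0,0,0],[0,0,-0.05,0,0,0,0],[0,0,-0.05,0,0,0,0],[0,0,0,0,0,0,0]]
  ]
}}

```text
t: 12.18
eef_pos: [538.5, -94.9, 219.3]
tcp_rot: [-3.141, 0.002, 3.012]
ft_force: [0.9, -0.4, -1.3]
opening: 0.257
grip_force: 30.0
```

Request:
{"api": "drive_tool", "payload": {
  "rows": [
    [[-0.004,-0.089,0,0,0,0,0],[-0.004,-0.089,0,0,0,0,0],[0,0,0,0,0,0,0],[0,0,0,0,0,0,0]]
  ]
}}

```text
t: 12.68
eef_pos: [534.3, -138.8, 217.9]
tcp_rot: [3.141, -0.0, 3.012]
ft_force: [0.3, 0.2, -2.4]
opening: 0.249
grip_force: 30.0
```

Request:
{"api": "drive_tool", "payload": {
  "rows": [
    [[0,0,0.028,0,0,0,0],[0,0,0.028,0,0,0,0],[0,0,0,0,0,0,0]]
  ]
}}

```text
t: 13.05
eef_pos: [534.2, -138.8, 203.3]
tcp_rot: [3.141, -0.001, 3.012]
ft_force: [-0.0, -0.8, -2.2]
opening: 0.25
grip_force: 30.0
```

Request:
{"api": "drive_tool", "payload": {
  "rows": [
    [[0,0,0.016,0,0,0,0],[0,0,0.016,0,0,0,0],[0,0,0.016,0,0,0,0],[0,0,0,0,0,0,0]]
  ]
}}

```text
t: 13.55
eef_pos: [534.5, -139.3, 192.1]
tcp_rot: [3.142, 0.0, 3.012]
ft_force: [-0.9, 0.4, 2.3]
opening: 0.249
grip_force: 30.0
```

Request:
{"api": "drive_tool", "payload": {
  "rows": [
    [[0,0,0.012,0,0,0,0],[0,0,0.012,0,0,0,0],[0,0,0,0,0,0,0]]
  ]
}}

```text
t: 13.92
eef_pos: [534.4, -139.2, 185.9]
tcp_rot: [3.142, -0.0, 3.012]
ft_force: [-0.6, -0.5, -3.2]
opening: 0.253
grip_force: 30.0
```

Request:
{"api": "drive_tool", "payload": {
  "rows": [
    [[0,0,0.01,0,0,0,0],[0,0,0.01,0,0,0,0],[0,0,0,0,0,0,0]]
  ]
}}

```text
t: 14.3
eef_pos: [534.5, -139.2, 181.0]
tcp_rot: [3.141, -0.0, 3.012]
ft_force: [-0.6, 0.3, 1.5]
opening: 0.254
grip_force: 30.0
```

Request:
{"api": "drive_tool", "payload": {
  "rows": [
    [[0,0,0.006,0,0,0,0],[0,0,0.006,0,0,0,0],[0,0,0,0,0,0,0]]
  ]
}}

```text
t: 14.68
eef_pos: [534.4, -139.2, 178.0]
tcp_rot: [3.141, -0.0, 3.012]
ft_force: [-0.8, 0.3, 2.7]
opening: 0.252
grip_force: 30.0
```

Request:
{"api": "drive_tool", "payload": {
  "rows": [
    [[0,0,0.006,0,0,0,0],[0,0,0.006,0,0,0,0],[0,0,0,0,0,0,0]]
  ]
}}

```text
t: 15.05
eef_pos: [534.4, -139.2, 175.0]
tcp_rot: [3.141, -0.0, 3.012]
ft_force: [0.1, 0.2, 2.9]
opening: 0.247
grip_force: 30.0
```

Force stays at about 3 N, which is just wiper drag, so I'll go on.

Request:
{"api": "drive_tool", "payload": {
  "rows": [
    [[0,0,0.007,0,0,0,0],[0,0,0.007,0,0,0,0],[0,0,0,0,0,0,0]]
  ]
}}

```text
t: 15.42
eef_pos: [534.4, -139.2, 171.4]
tcp_rot: [3.141, -0.0, 3.012]
ft_force: [-0.1, -0.8, 2.9]
opening: 0.25
grip_force: 30.0
```

Request:
{"api": "drive_tool", "payload": {
  "rows": [
    [[0,0,0.006,0,0,0,0],[0,0,0.006,0,0,0,0],[0,0,0,0,0,0,0]]
  ]
}}

```text
t: 15.8
eef_pos: [534.4, -139.2, 168.5]
tcp_rot: [3.141, -0.0, 3.012]
ft_force: [0.0, -0.3, 2.7]
opening: 0.253
grip_force: 30.0
```

The tip is already deeper than 37 mm, so this looks like the deep bore. I'll keep going gently.

Request:
{"api": "drive_tool", "payload": {
  "rows": [
    [[0,0,0.008,0,0,0,0],[0,0,0.008,0,0,0,0],[0,0,0.008,0,0,0,0],[0,0,0,0,0,0,0]]
  ]
}}

```text
t: 16.3
eef_pos: [534.4, -139.2, 162.4]
tcp_rot: [3.141, -0.0, 3.012]
ft_force: [0.1, 0.8, 2.0]
opening: 0.25
grip_force: 30.0
```

Request:
{"api": "drive_tool", "payload": {
  "rows": [
    [[0,0,0.008,0,0,0,0],[0,0,0.008,0,0,0,0],[0,0,0,0,0,0,0]]
  ]
}}

```text
t: 16.68
eef_pos: [534.4, -139.2, 158.4]
tcp_rot: [3.141, -0.0, 3.012]
ft_force: [-0.3, 0.2, 1.7]
opening: 0.25
grip_force: 30.0
```

Request:
{"api": "drive_tool", "payload": {
  "rows": [
    [[0,0,0.006,0,0,0,0],[0,0,0.006,0,0,0,0],[0,0,0,0,0,0,0]]
  ]
}}

```text
t: 17.05
eef_pos: [534.5, -139.3, 155.8]
tcp_rot: [-3.142, 0.0, 3.012]
ft_force: [-0.9, -0.3, 6.0]
opening: 0.252
grip_force: 30.0
```

Request:
{"api": "drive_tool", "payload": {
  "rows": [
    [[0,0,0.006,0,0,0,0],[0,0,0.005,0,0,0,0],[0,0,0,0,0,0,0],[0,0,0,0,0,0,0]]
  ]
}}

```text
t: 17.55
eef_pos: [534.7, -139.3, 153.5]
tcp_rot: [-3.141, 0.001, 3.012]
ft_force: [-2.1, 0.5, 10.4]
opening: 0.25
grip_force: 30.0
```

```bash
python3 - <<'E'
from h import *
p=env.read_camera("scene");a=p["color"]
u=px([534,-139,100],p).astype(int);c1=cv2.resize(a[u[1]-30:u[1]+20,u[0]-25:u[0]+25],(400,400),interpolation=cv2.INTER_CUBIC)
p=env.read_camera("wrist");a=p["color"]
u=px([534,-139,90],p).astype(int);c2=cv2.resize(a[u[1]-30:u[1]+30,u[0]-30:u[0]+30],(400,400),interpolation=cv2.INTER_CUBIC)
cv2.imwrite("pics/c6.png",np.hstack([c1,c2]));print(env.state()["ft_force"],env.state()["eef_pos"])
E
```

```text
[-0.20040993  1.47535571 11.3030017 ] [ 534.66038655 -139.25898063  153.49225645]
```

View pics/c6.png

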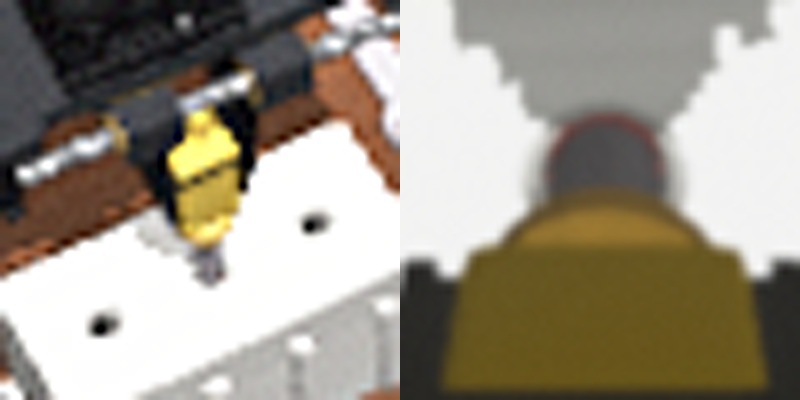

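No red shows in the scene crop, and in the wrist crop there is only a trace down inside the chamfer at (600,125). Force is about 12 N at spring slope, with the tip about 50 mm deep, so the gauge is fully home. I'll ease off before letting go.

Request:
{"api": "drive_tool", "payload": {
  "rows": [
    [[0,0,-0.008,0,0,0,0],[0,0,-0.008,0,0,0,0],[0,0,0,0,0,0,0],[0,0,0,0,0,0,0]]
  ]
}}

```text
t: 18.15
eef_pos: [534.5, -139.2, 156.8]
tcp_rot: [3.142, 0.0, 3.012]
ft_force: [-0.3, -0.1, 5.1]
opening: 0.251
grip_force: 30.0
```

Request:
{"api": "drive_tool", "payload": {
  "rows": [
    [[0,0,-0.006,0,0,0,0],[0,0,0,0,0,0,0],[0,0,0,0,0,0,0]]
  ]
}}

```text
t: 18.52
eef_pos: [534.4, -139.2, 158.2]
tcp_rot: [3.141, -0.0, 3.012]
ft_force: [0.3, 0.4, 2.6]
opening: 0.253
grip_force: 30.0
```

Request:
{"api": "drive_tool", "payload": {
  "rows": [
    [[0,0,-0.003,0,0,0,0],[0,0,0,0,0,0,0],[0,0,0,0,0,0,0]]
  ]
}}

```text
t: 18.9
eef_pos: [534.4, -139.2, 159.0]
tcp_rot: [3.141, -0.0, 3.012]
ft_force: [0.3, -0.8, 0.7]
opening: 0.251
grip_force: 30.0
```

Request:
{"api": "drive_tool", "payload": {
  "rows": [
    [[0,0,0,0,0,0,0.3],[0,0,0,0,0,0,0.4],[0,0,0,0,0,0,0.5],[0,0,0,0,0,0,0.6],[0,0,0,0,0,0,0.6]]
  ]
}}

```text
t: 19.52
eef_pos: [534.4, -139.2, 159.1]
tcp_rot: [3.141, -0.0, 3.012]
ft_force: [0.4, -0.1, 0.3]
opening: 0.595
grip_force: 0.0
```

Request:
{"api": "drive_tool", "payload": {
  "rows": [
    [[0,0,-0.05,0,0,0,0.6],[0,0,-0.1,0,0,0,0.6],[0,0,-0.15,0,0,0,0.6],[0,0,-0.15,0,0,0,0.6],[0,0,0,0,0,0,0.6]]
  ]
}}

```text
t: 20.15
eef_pos: [535.2, -139.5, 275.0]
tcp_rot: [-3.14, 0.006, 3.012]
ft_force: [-0.8, 0.5, -0.8]
opening: 0.598
grip_force: 0.0
```

```bash
python3 - <<'E'
from h import *
np.set_printoptions(precision=1,suppress=True)
p=env.read_camera("scene");a=p["color"]
for d in env.place_of("gauge",p)[:5]+env.place_of("gauge_ring",p)[:5]:
    P=w(d["at"],p);print(round(d["score"],2),P)
u=px([534,-139,100],p).astype(int);c1=cv2.resize(a[u[1]-30:u[1]+20,u[0]-25:u[0]+25],(400,400),interpolation=cv2.INTER_CUBIC)
p=env.read_camera("wrist");a=p["color"]
u=px([534,-139,100],p).astype(int);c2=cv2.resize(a[u[1]-40:u[1]+40,u[0]-40:u[0]+40],(400,400),interpolation=cv2.INTER_CUBIC)
c,k=seg(a,px([534,-139,133],p).astype(int),215,40);print("handle top, at z=173:",onz(c,p,173),"width",cv2.minAreaRect(np.array([onz(x[0],p,173)[:2] for x in k],np.float32)))
cv2.imwrite("pics/c7.png",np.hstack([c1,c2]));print(env.state()["ft_force"],env.state()["eef_pos"],env.state()["t"])
E
```

```text
0.93 [604.7 321.7  10.4]
0.74 [502.3 300.7   6.9]
0.56 [422.3 168.1   9.5]
0.49 [ 531.6 -135.8   27. ]
0.83 [658.2 287.   12.8]
0.71 [452.1 286.2  11.7]
0.59 [362.9 189.   15.3]
0.56 [ 532.4 -135.5   70.3]
0.28 [544.4 212.3   1.1]
handle top, at z=173: [ 534.3 -139.3  173. ] width ((534.2556762695312, -139.014892578125), (22.17328643798828, 22.928340911865234), 82.62239837646484)
[0.6 0.7 0.8] [ 534.1 -139.1  270.9] 20.35
```

View pics/c7.png

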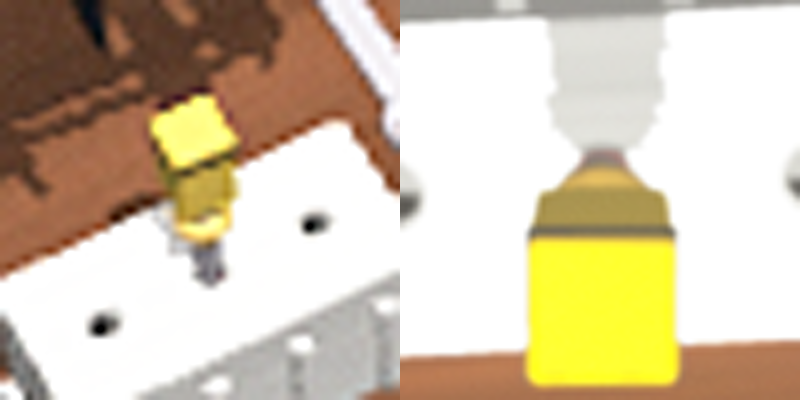

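The released gauge stands upright in bore_2 with its ring inside the bore (left crop (207,270)) and its axis at (534.3, -139.3). The gripper is clear, so I'll hand in.

```bash
python3 -c "
from cell import env
print(env.job_done())"
```

```text
the job is handed in; nothing more can be done
None
```

The gauge is standing released and upright at the bottom of the middle bore (bore_2), with its whole red ring below the mouth; bore_3 proved too shallow, bore_1 didn't need testing, and I handed the job in at about 20 s of the 54 s, with no verdict returned.

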